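Roll the touch specimen pad-up and clamp the stop against it

TASK

On the roller bed, roll the aluminium roller along the rubber mat, without lifting it, until its black touch pad faces straight up. Then slide the stop up against the roller so that it cannot roll away, keeping the pad facing up, and tighten the stop's clamp knob clockwise. Leave the steel block, the marker and the screwdriver that lie on and beside the bed where they are.

Things in the scene. Friction and masses are not known exactly. Their poses are not given: they have to be found in the camera images.
- bed: the roller bed, a fixed aluminium base plate 200 (x) x 500 (y) x 12 mm; origin: centre of its underside on the bench, z up, y along it (the rolling direction). A black rubber mat 120 (x) x 420 (y) mm, top 16 mm above the bench, is centred at x = -30, y = 5 mm; a guide rail 24 mm wide, top 32 mm above the bench, runs along y at x = +75 mm.
- roller: smooth aluminium cylinder, diameter 50, 90 mm long, about 0.55 kg, lying across the mat at x about -30 of the bed; 8 mm axle stubs at its ends. Origin: its centre, 41 mm above the bench. Own x: along its axis; own z: from the axis out through the middle of the flush black touch pad (60 x 25 mm). A black radial line on each end face points to the pad. Rolls 44 mm per 100 degrees, stays where left.
- stop_face (a point): point on the flat face of the stop that meets the roller, 41 mm above the bench, at x = -30 of the bed; axes as the bed's. The stop is an aluminium bar 12 mm thick (face at its -y side), from x = -84 to +54 of the bed, 22 to 62 mm above the bench, fixed to the carriage, which is centred 105 mm further in +x and 25 mm in +y.
- carriage (a joint): travel of the carriage with the stop, in m: 0 at the +y end of the bed, growing towards -y (towards the roller), up to 0.33. A block 44 (x) x 50 (y) mm on the rail, top 63 mm above the bench. Slides with about 2 N when the knob is loose, locked when it is tight.
- knob_grip (a point): the clamp knob on top of the carriage: a black disc of diameter 32 mm with an upright wing 12 mm thick, 42 mm long, from 73 to 103 mm above the bench. This point is on the knob's upright axis, 89 mm above the bench; its y axis lies along the wing. z up.
- knob (a joint): angle of the clamp knob in rad: near 0 loose (wing nearly along the rail), growing clockwise seen from above, end of travel at 1.4; tight above 1.1.
- gauge_block: bystander: steel block 35 x 30 x 10 mm on the -y end of the base plate, origin under its centre
- marker: bystander: marker pen 118 mm long, 13 mm thick, lying beside the bed on the robot's side, origin under its middle, x along it
- screwdriver: bystander: screwdriver 160 mm long, 26 mm thick handle, lying beside the bed on the robot's side, origin under its middle, x along it

How it is judged:
On the way, in this order (a step that is already met when the one before it is completed fails the run):
1. the pad faces up within 12 degrees while the roller lies on the mat (angle between roller's own z axis and vertical below 0.21 rad and height (world z) of roller below 0.046 m), for 0.2 s.
2. the knob is tightened with the stop against the roller (value of joint knob above 1.1 rad and y of roller in the frame of stop_face above -0.0295 m), for 0.2 s.
At the end, for the whole second after the job is handed in: The roller lies at rest on the mat, across the bed within 0.2 rad and within 30 mm of the mat's middle line, its pad facing up within 0.21 rad (12 degrees); the stop's face touches it or is at most 4.5 mm from it; the clamp knob is turned past 1.1 rad (all of step 1 and all of step 2 and height (world z) of roller above 0.036 m and x of roller in the frame of bed between -0.06 and 0 m and angle between the x axis of roller and the x axis of bed, either way round below 0.2 rad and y of roller in the frame of stop_face below -0.02 m and linear speed of roller below 0.01 m/s).
It fails at once if the roller is lifted off the mat (more than 15 mm) (height (world z) of roller above 0.056 m).
It fails at once if the gauge block, the marker or the near screwdriver is moved more than 40 mm (distance of any of gauge_block, marker, screwdriver from where it was at the start of the episode above 0.04 m).
It also fails if it takes over 61 s, if anything falls off the work surface, if the arm or the gripper's body presses on something with over 40 N, if the wrist force passes 120 N, or if a joint passes its speed limit or range.

ROBOT

A 6-joint arm with a two-finger parallel gripper is mounted at the origin on the work surface. World frame = base frame: x ahead of the robot, y to its left, z up, the work surface at z = 0. Lengths are in m, angles in rad, forces in N, time in s.
With the tool pointing down it reaches from about 0.225 to 0.725 m from the base axis. Payload 3.1 kg.
Tool frame: the origin (TCP) lies midway between the tips of the shut fingers; the grasp point (between the pads) lies 19 mm behind it (arm.tcp_to_grasp is the distance from the TCP to the grasp point, in m); z points along the fingers, y is the line along which they close (so a half turn about z gives the same grasp; the last joint's range is limited). The gripper opens to 85 mm and grips with 20 to 120 N. Pads are 22 mm wide; open, the fingers measure 114 mm over their backs; the gripper's body (76 mm by 85 mm) begins 54 mm behind the grasp point. The pads swing forward as they close: fully open they stand 13 mm farther back than shut.
Start: joints at [0.977, 0.048, 0.099, 1.622, 0, 1.443], TCP at [0.236, 0.469, 0.231] pointing down, gripper open.
Joint ranges: [-2.91, 2.91], [-0.99, 1.94], [-1.21, 1.42], [-2.12, 2.29], [-1.49, 1.47], [-3.14, 3.14]. Speed limits (rad/s): [2.79, 2.79, 3.14, 3.14, 3.14, 3.14].

INTERFACE

Orientations are given as a 3x3 rotation matrix whose columns are the frame's x, y, z axes.
In Python, from station import arm, snapshot, camera_model gives the robot as it stands.
- The arm moves only by the tool servo_tool, never from a script. Its argument "deltas" is a list of rows, each a list of 6 numbers: the shift along the world's x, y, z in mm, then the turn, a rotation vector about the world's x, y, z in degrees. In form: [[x, y, z, wx, wy, wz], ...]. A call has 1 to 8 rows; each row shifts and turns the commanded pose from where the row before left it; what a row does not reach is not made up. A row lasts 1/12 s, in which the tool goes at most 41.7 mm and 7.16 degrees, less where a joint would pass 70% of its speed; a pose out of reach is approached as far as the arm can. A call is refused whole if a number of a shift passes 41.7 or a number of a turn 7.16, either way. A call with a gripper value outside its range is refused whole. "gripper" is the opening, from -1 (shut) to 1 (fully open), set as the call begins (left out, the last holds). The fingers move at their own pace and stop on an object; the grip force is fixed at half the most. Time passes only in rows, so rows that do not move let the fingers close. It gives the time, the measured TCP pose, the force, the opening and the grip force at its end, in the units of the state.
- arm.get_obs(): the state, without advancing time (a new reading comes with each control period).
- snapshot(name): name is "scene" or "top"; returns the picture (420x560x3 uint8, blue, green, red); there is no depth.
- camera_model(name): a dict with "fx", "fy", "cx", "cy" (pixels), "R" (3x3) and "t" (3): a world point X has camera coordinates R X + t. Camera axes: x right, y down, z forward; pixel columns grow to the right and rows downward; lengths in m; the calibration is good to about 2 mm. A picture is of the moment at which its call begins. camera_model takes no time and is no camera call.
- arm.finish_job(): hands the job in; it is judged then, once.
The state is a dict: "time_s": time; "joints": joint angles; "qvel": joint speeds; "tau": joint torques, N m; "position": TCP position; "tool_rot": TCP orientation; "force": force on the tool from outside, world axes, zero at the start; "wrist_torque": the same for the moment, N m; "width": opening from 0.0 (shut) to 1.0 (fully open); "finger_force": force on a finger pad.
Only numpy, scipy, OpenCV 4.12 (cv2) and the standard library are available. Lean on these libraries where they do the work, as an engineer would, in place of code of your own. Each camera call takes 0.05 s, during which the arm holds its last target. There are 200 camera calls.

## Working session

There is one attempt and no reset: what is moved stays moved. The work goes in short steps, Python scripts to look and compute and a tool call to move; the robot and the scene stay as the last step left them, time stands still between calls to the robot, and variables do not carry over. Pictures are saved under pics/ and viewed, at most 10 in all, crops included, and the job is handed in when it is done.

Besides the shell and the picture viewer there is one more tool, called after "Emit:" by a JSON object that holds its "name" and its "arguments", one argument or row to a line. servo_tool: Moves the arm, as the interface text tells. Its arguments: {"type":"object","properties":{"deltas":{"type":"array","items":{"type":"array","items":{"type":"number"}}},"gripper":{"type":"number"}},"required":["deltas"]}

```bash
mkdir -p pics; cat > h.py <<'E'
import numpy as np, cv2
from station import arm, snapshot, camera_model
def ray(cam,u,v,z):
    m=camera_model(cam);R=np.array(m["R"]);t=np.array(m["t"])
    d=R.T@np.array([(u-m["cx"])/m["fx"],(v-m["cy"])/m["fy"],1]);c=-R.T@t
    return c+d*(z-c[2])/d[2]
def proj(cam,X):
    m=camera_model(cam);p=np.array(m["R"])@np.array(X)+np.array(m["t"])
    return np.array([m["fx"]*p[0]/p[2]+m["cx"],m["fy"]*p[1]/p[2]+m["cy"]])
E
python3 - <<'E'
from h import *
for n in("scene","top"):
    cv2.imwrite(f"pics/{n}0.png",snapshot(n)); m=camera_model(n); print(n,-np.array(m["R"]).T@np.array(m["t"]),np.array(m["R"])[2],m["fx"])
o=arm.get_obs();print(o["position"],o["tool_rot"],o["time_s"])
E
```

```text
scene [0.93907532 0.02459988 0.7273939 ] [-0.5867084  -0.0670351  -0.80701893] 488.5015068958421
top [ 0.4023096  -0.0116105   0.87162433] [ 0.10511746  0.00797427 -0.99442784] 418.3831680269354
[0.23546235 0.46857293 0.23019927] [[-8.93472612e-01  4.49115954e-01 -1.24591018e-03]
 [ 4.49117596e-01  8.93470717e-01 -1.86053250e-03]
 [ 2.77589430e-04 -2.22189502e-03 -9.99997493e-01]] 0.1
```

View pics/scene0.png

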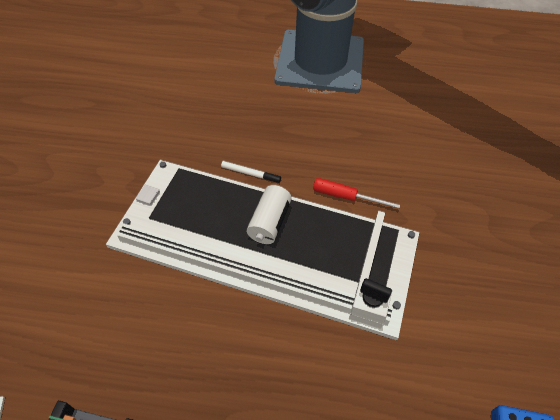

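View pics/top0.png

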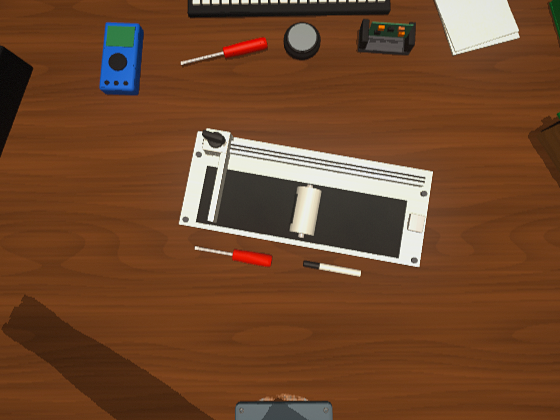

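The scene shows the roller at (268,215) with its end line at about (267,237), the stop at (375,250) and the knob at (375,290). In the top view the bed corners are near (198,130), (433,171), (419,266) and (180,224). Next I'll zoom in on the roller end and measure the bed.

```bash
python3 - <<'E'
from h import *
s=cv2.imread("pics/scene0.png");t=cv2.imread("pics/top0.png")
a=cv2.resize(s[180:250,240:300],None,fx=6,fy=6,interpolation=cv2.INTER_CUBIC)
b=cv2.resize(t[175:245,280:330],None,fx=6,fy=6,interpolation=cv2.INTER_CUBIC)
cv2.imwrite("pics/z1.png",np.hstack([a,b]))
for n,im in(("scene",s),("top",t)):
    hsv=cv2.cvtColor(im,cv2.COLOR_BGR2HSV)
    m=((hsv[...,1]<60)&(hsv[...,2]>120)).astype(np.uint8)
    m=cv2.morphologyEx(m,cv2.MORPH_OPEN,np.ones((3,3)))
    c=max(cv2.findContours(m,0,2)[0],key=cv2.contourArea)
    h=cv2.convexHull(c); q=cv2.approxPolyDP(h,6,True)[:,0]
    print(n,[(tuple(p.tolist()),ray(n,*p,0.012)[:2].round(4).tolist()) for p in q])
    r=cv2.minAreaRect(h)
# pixel of the dark bolts in top
for p in [(198,154),(185,219),(414,260),(424,193)]: print(ray("top",*p,0.012).round(4))
for p in [(163,164),(127,222),(397,305),(411,235)]: print(ray("scene",*p,0.012).round(4))
E
```

```text
scene [((107, 242), [0.5516, -0.3131]), ((156, 165), [0.3742, -0.2801]), ((166, 162), [0.3641, -0.2634]), ((380, 211), [0.4177, 0.145]), ((418, 232), [0.4527, 0.2115]), ((397, 339), [0.6509, 0.1747])]
top [((198, 131), [0.6461, 0.1736]), ((432, 171), [0.5543, -0.3138]), ((419, 266), [0.3595, -0.2781]), ((179, 224), [0.4504, 0.2108])]
[0.5967 0.1731 0.012 ]
[0.4606 0.1986 0.012 ]
[ 0.3717 -0.2685  0.012 ]
[ 0.5085 -0.2951  0.012 ]
[ 0.3698 -0.2677  0.012 ]
[ 0.5075 -0.2928  0.012 ]
[0.5954 0.1748 0.012 ]
[0.4608 0.1993 0.012 ]
```

View pics/z1.png

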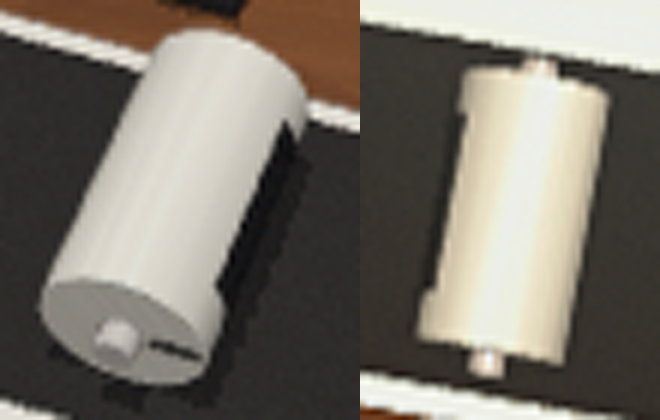

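The crop shows the pad on the roller's +y side. The end-face line points towards +y and is about horizontal, so the roller must go about 40 mm towards -y. I can push it there with the stop itself. Now for the numbers.

```bash
cat >> h.py <<'E'
# bed frame from corners
C=np.array([[.648,.1745],[.5535,-.3135],[.3595,-.278],[.4515,.211]])
c0=C.mean(0); yv=(C[0]+C[3]-C[1]-C[2]); yv/=np.linalg.norm(yv); xv=np.array([yv[1],-yv[0]])
def bed(p): d=np.array(p)[:2]-c0; return np.array([d@xv,d@yv,p[2]])
def world(b): return np.r_[c0+b[0]*xv+b[1]*yv,b[2]]
def rayx(cam,u,v,bx): # ray onto plane bed x=bx -> bed coords
    a,b=bed(ray(cam,u,v,0)),bed(ray(cam,u,v,.1)); return a+(b-a)*(bx-a[0])/(b[0]-a[0])
def knob(cam,im,box):
    x0,y0,x1,y1=box; m=(im[y0:y1,x0:x1].max(2)<75).astype(np.uint8)
    c=max(cv2.findContours(m,0,2)[0],key=cv2.contourArea); return c[:,0]+[x0,y0]
E
python3 - <<'E'
from h import *
s=cv2.imread("pics/scene0.png");t=cv2.imread("pics/top0.png")
print("c0",c0,"yaw y-axis",np.degrees(np.arctan2(yv[1],yv[0])),[bed([*c,0]).round(3)[:2].tolist() for c in C])
print("roller ends",bed(ray("top",310,185.3,.041)),bed(ray("top",301,235.3,.041)))
print("line",rayx("scene",265,237.5,.015),rayx("scene",273.3,239.2,.015),"axle",rayx("scene",259.8,236,.02))
# stop top edges at z=.062
for n,p in(("top",(229,137)),("top",(219,221)),("scene",(378,212)),("scene",(358,290))): print("stop",n,bed(ray(n,*p,.062)))
for n,im,b in(("top",s*0+t,(198,125,230,150)),("scene",s,(355,275,395,312))):
    k=knob(n,im,b); r=cv2.minAreaRect(k); print(n,r,bed(ray(n,*r[0],.095)))
    for z in (.073,.103): print([bed(ray(n,*p,z)).round(3).tolist()[:2] for p in cv2.boxPoints(r)])
cv2.imwrite("pics/z2.png",np.hstack([cv2.resize(t[120:225,175:240],None,fx=5,fy=5,interpolation=2),cv2.resize(s[205:310,345:405],None,fx=5,fy=5,interpolation=2)]))
E
```

```text
c0 [ 0.503125 -0.0515  ] yaw y-axis 79.19279783389446 [[0.1, 0.249], [0.099, -0.248], [-0.099, -0.249], [-0.1, 0.248]]
roller ends [ 0.02113116 -0.00318759  0.041     ] [-0.08046302 -0.00263604  0.041     ]
line [0.015      0.00721601 0.03831122] [0.015      0.02172311 0.04077902] axle [2.00000000e-02 5.31347921e-05 4.67637951e-02]
stop top [0.0850376 0.171706  0.062    ]
stop top [-0.08189075  0.15919788  0.062     ]
stop scene [-0.08023957  0.1728611   0.062     ]
stop scene [0.06919414 0.17414872 0.062     ]
top ((212.75003051757812, 136.75001525878906), (23.33452033996582, 14.142135620117188), 45.0) [0.07232446 0.19608421 0.095     ]
[[0.079, 0.228], [0.102, 0.213], [0.076, 0.174], [0.053, 0.19]]
[[0.072, 0.22], [0.095, 0.205], [0.069, 0.169], [0.047, 0.183]]
scene ((375.7353515625, 289.9411926269531), (32.25723648071289, 29.589345932006836), 75.96376037597656) [0.07791468 0.19707997 0.095     ]
[[0.056, 0.169], [0.03, 0.207], [0.076, 0.228], [0.101, 0.191]]
[[0.072, 0.168], [0.048, 0.204], [0.092, 0.224], [0.115, 0.189]]
```

View pics/z2.png

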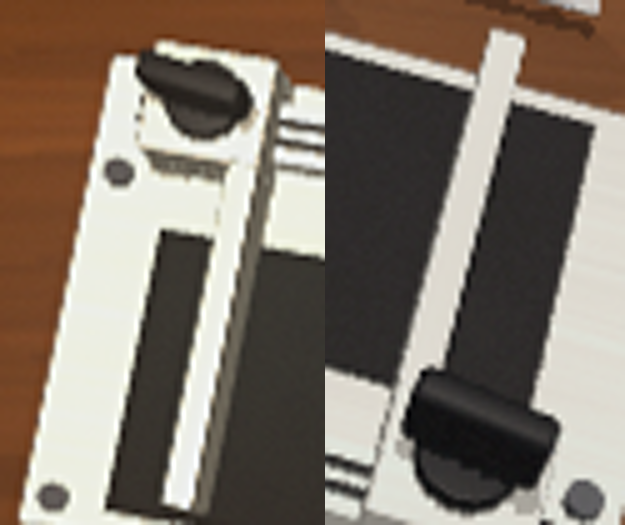

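```bash
python3 - <<'E'
from h import *
def seg(l,n,a,b,z):
    A,B=bed(ray(n,*a,z)),bed(ray(n,*b,z)); d=B-A; print(l,n,A.round(4),B.round(4),"mid",((A+B)/2).round(4),"ang from y",np.degrees(np.arctan2(d[0],d[1])).round(1),np.linalg.norm(d).round(4))
seg("wing","top",(203.5,133),(224,140),.103)
seg("wing","scene",(366.4,280),(391,289.5),.103)
seg("face","top",(217,222),(227.4,152),.062)
seg("face","scene",(378,211),(361,275),.062)
for y in(.197,.18,.01): print(y,world([.075,y,.09]).round(4))
print("yv",yv)
E
```

```text
wing top [0.0745 0.2129 0.103 ] [0.068  0.1722 0.103 ] mid [0.0713 0.1925 0.103 ] ang from y -170.9 0.0412
wing scene [0.0714 0.1808 0.103 ] [0.0744 0.2167 0.103 ] mid [0.0729 0.1987 0.103 ] ang from y 4.9 0.0361
face top [-0.0845  0.1626  0.062 ] [0.0548 0.1691 0.062 ] mid [-0.0149  0.1659  0.062 ] ang from y 87.4 0.1394
face scene [-0.0822  0.1724  0.062 ] [0.0433 0.1727 0.062 ] mid [-0.0194  0.1726  0.062 ] ang from y 89.9 0.1256
0.197 [0.6137 0.1279 0.09  ]
0.18 [0.6105 0.1112 0.09  ]
0.01 [ 0.5787 -0.0557  0.09  ]
yv [0.18750479 0.98226369]
```

Emit:
{"name": "servo_tool", "arguments": {
  "deltas": [
    [23.5,-21.4,0,0,0,6.25],
    [23.5,-21.4,0,0,0,6.25],
    [23.5,-21.4,0,0,0,6.25],
    [23.5,-21.4,0,0,0,6.25],
    [23.5,-21.4,0,0,0,6.25],
    [23.5,-21.4,0,0,0,6.25],
    [23.5,-21.4,0,0,0,6.25],
    [23.5,-21.4,0,0,0,6.25]
  ],
  "gripper": 1
}}

```text
time_s: 0.77
position: [0.4244, 0.2965, 0.2307]
tool_rot: [[-0.916, -0.401, -0.001], [-0.401, 0.916, -0.0], [0.001, -0.0, -1.0]]
force: [0.2, 0.2, -0.7]
width: 1.0
finger_force: 0.0
```

Emit:
{"name": "servo_tool", "arguments": {
  "deltas": [
    [23.5,-21.4,0,0,0,6.25],
    [23.5,-21.4,0,0,0,6.25],
    [23.5,-21.4,0,0,0,6.25],
    [23.5,-21.4,0,0,0,6.25],
    [23.5,-21.4,0,0,0,6.25],
    [23.5,-21.4,0,0,0,6.25],
    [23.5,-21.4,0,0,0,6.25],
    [23.5,-21.4,0,0,0,6.25]
  ]
}}

```text
time_s: 1.43
position: [0.6125, 0.1254, 0.2305]
tool_rot: [[-0.282, -0.959, -0.001], [-0.959, 0.282, -0.0], [0.0, 0.001, -1.0]]
force: [0.7, 0.9, 0.3]
width: 1.003
finger_force: 0.0
```

Emit:
{"name": "servo_tool", "arguments": {
  "deltas": [
    [0,0,-30,0,0,0],
    [0,0,-30,0,0,0],
    [0,0,-20,0,0,0],
    [0,0,0,0,0,0],
    [0,0,0,0,0,0]
  ]
}}

```text
time_s: 1.85
position: [0.6101, 0.1264, 0.149]
tool_rot: [[-0.287, -0.958, -0.005], [-0.958, 0.287, -0.001], [0.002, 0.005, -1.0]]
force: [0.5, -0.3, 0.1]
width: 1.0
finger_force: 0.0
```

Emit:
{"name": "servo_tool", "arguments": {
  "deltas": [
    [2,0,-20,0,0,0],
    [0,0,-20,0,0,0],
    [0,0,-15,0,0,0],
    [0,0,-13,0,0,0],
    [0,0,0,0,0,0],
    [0,0,0,0,0,0]
  ]
}}

```text
time_s: 2.35
position: [0.614, 0.1268, 0.0841]
tool_rot: [[-0.287, -0.958, 0.0], [-0.958, 0.287, 0.0], [-0.0, -0.0, -1.0]]
force: [0.0, 0.9, -0.3]
width: 1.003
finger_force: 0.0
```

```bash
python3 - <<'E'
from h import *
s=snapshot("scene");t=snapshot("top")
cv2.imwrite("pics/g1.png",np.hstack([cv2.resize(t[90:200,150:250],None,fx=4,fy=4,interpolation=2),cv2.resize(s[220:330,320:420],None,fx=4,fy=4,interpolation=2)]))
E
```

```text
(no output)
```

View pics/g1.png

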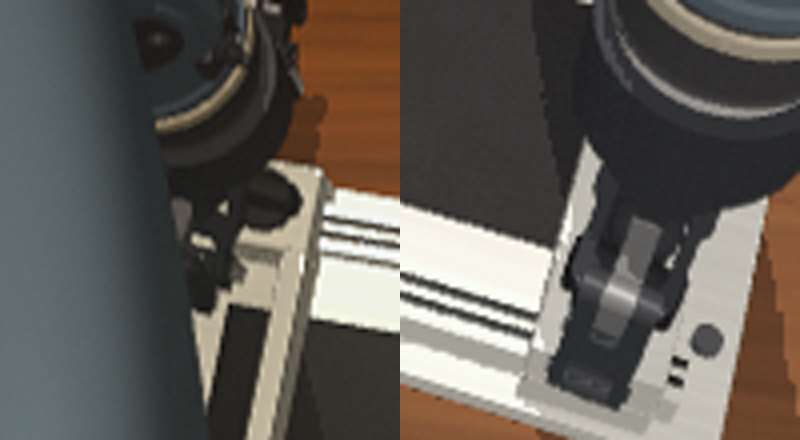

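The fingers straddle the wing. Its ends show evenly on both sides of the front finger at (572,270) and (660,310), so I'll close.

Emit:
{"name": "servo_tool", "arguments": {
  "deltas": [
    [0,0,-3,0,0,0],
    [0,0,0,0,0,0],
    [0,0,0,0,0,0],
    [0,0,0,0,0,0],
    [0,0,0,0,0,0],
    [0,0,0,0,0,0],
    [0,0,0,0,0,0],
    [0,0,0,0,0,0]
  ],
  "gripper": -1
}}

```text
time_s: 3.12
position: [0.6133, 0.1267, 0.0806]
tool_rot: [[-0.287, -0.958, -0.001], [-0.958, 0.287, 0.0], [0.0, 0.001, -1.0]]
force: [-2.8, 0.7, 2.3]
width: 0.128
finger_force: 60.2
```

Emit:
{"name": "servo_tool", "arguments": {
  "deltas": [
    [0,0,0,0,0,0],
    [0,0,0,0,0,0],
    [0,0,0,0,0,0],
    [0,0,0,0,0,0]
  ]
}}

```text
time_s: 3.45
position: [0.6133, 0.1267, 0.0806]
tool_rot: [[-0.287, -0.958, -0.001], [-0.958, 0.287, 0.0], [0.0, 0.001, -1.0]]
force: [-4.8, -0.1, 4.4]
width: 0.131
finger_force: 60.5
```

Emit:
{"name": "servo_tool", "arguments": {
  "deltas": [
    [-2.8,-14.7,0,0,0,0],
    [-2.8,-14.7,0,0,0,0],
    [-2.8,-14.7,0,0,0,0],
    [-2.8,-14.7,0,0,0,0],
    [-2.8,-14.7,0,0,0,0],
    [-2.8,-14.7,0,0,0,0],
    [-2.8,-14.7,0,0,0,0],
    [-2.8,-14.7,0,0,0,0]
  ]
}}

```text
time_s: 4.12
position: [0.5909, 0.0082, 0.0806]
tool_rot: [[-0.287, -0.958, -0.0], [-0.958, 0.287, 0.001], [-0.001, 0.0, -1.0]]
force: [-4.2, 3.0, 5.2]
width: 0.13
finger_force: 60.5
```

Emit:
{"name": "servo_tool", "arguments": {
  "deltas": [
    [-1,-5,0,0,0,0],
    [-1,-5,0,0,0,0],
    [-0.5,-2.5,0,0,0,0],
    [0,0,0,0,0,0]
  ]
}}

```text
time_s: 4.45
position: [0.5883, -0.0051, 0.0806]
tool_rot: [[-0.289, -0.957, -0.001], [-0.957, 0.289, -0.001], [0.001, 0.0, -1.0]]
force: [-4.0, 0.1, 4.2]
width: 0.13
finger_force: 60.5
```

```bash
python3 - <<'E'
from h import *
s=snapshot("scene");t=snapshot("top");cv2.imwrite("pics/s1.png",s);cv2.imwrite("pics/t1.png",t)
cv2.imwrite("pics/g2.png",np.hstack([cv2.resize(t[130:250,200:330],None,fx=3,fy=3,interpolation=2),cv2.resize(s[170:290,240:370],None,fx=3,fy=3,interpolation=2)]))
E
```

```text
(no output)
```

View pics/g2.png

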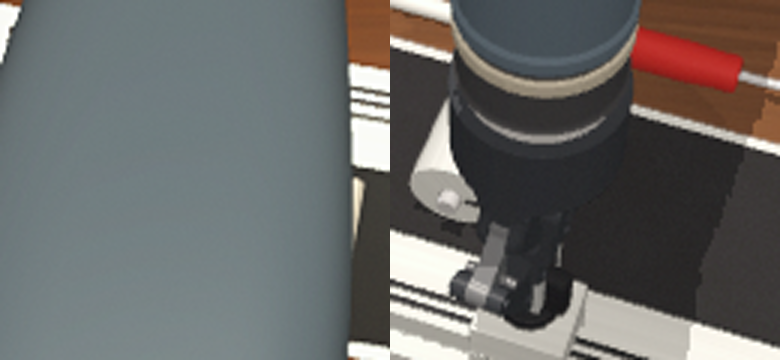

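The arm hides most of the roller, though its line at (470,203) in the crop still points sideways and has not moved. I'll push slowly, a little short of the goal, then back off and look.

Emit:
{"name": "servo_tool", "arguments": {
  "deltas": [
    [-0.6,-3.1,0,0,0,0],
    [-0.6,-3.1,0,0,0,0],
    [-0.6,-3.1,0,0,0,0],
    [-0.6,-3.1,0,0,0,0],
    [-0.6,-3.1,0,0,0,0],
    [-0.6,-3.1,0,0,0,0],
    [-0.6,-3.1,0,0,0,0],
    [-0.6,-3.1,0,0,0,0]
  ]
}}

```text
time_s: 5.22
position: [0.5839, -0.0288, 0.0806]
tool_rot: [[-0.288, -0.958, 0.0], [-0.958, 0.288, 0.0], [-0.0, -0.0, -1.0]]
force: [-2.5, 3.3, 5.1]
width: 0.124
finger_force: 60.5
```

Emit:
{"name": "servo_tool", "arguments": {
  "deltas": [
    [-0.6,-3.1,0,0,0,0],
    [-0.6,-3.1,0,0,0,0],
    [-0.6,-3.1,0,0,0,0],
    [-0.6,-3.1,0,0,0,0],
    [-0.6,-3.1,0,0,0,0],
    [-0.5,-2,0,0,0,0],
    [-0.2,-1,0,0,0,0],
    [0,0,0,0,0,0]
  ]
}}

```text
time_s: 5.88
position: [0.5803, -0.0477, 0.0806]
tool_rot: [[-0.288, -0.958, 0.0], [-0.958, 0.288, -0.001], [0.001, -0.0, -1.0]]
force: [-4.1, 1.7, 5.5]
width: 0.127
finger_force: 60.5
```

Emit:
{"name": "servo_tool", "arguments": {
  "deltas": [
    [0,0,0,0,0,0],
    [0,0,0,0,0,0],
    [0,0,0,0,0,0],
    [0,0,0,0,0,0],
    [0,0,20,0,0,0],
    [0,0,40,0,0,0],
    [0,0,40,0,0,0],
    [0,0,40,0,0,0]
  ],
  "gripper": 1
}}

```text
time_s: 6.55
position: [0.5799, -0.0468, 0.2209]
tool_rot: [[-0.287, -0.958, -0.001], [-0.958, 0.287, -0.0], [0.001, 0.001, -1.0]]
force: [0.5, -1.0, 0.4]
width: 0.999
finger_force: 0.0
```

Emit:
{"name": "servo_tool", "arguments": {
  "deltas": [
    [8,40,0,0,0,0],
    [8,40,0,0,0,0],
    [8,40,0,0,0,0],
    [8,40,0,0,0,0],
    [8,40,0,0,0,0],
    [0,0,0,0,0,0]
  ]
}}

```text
time_s: 7.05
position: [0.6208, 0.1608, 0.2189]
tool_rot: [[-0.28, -0.96, 0.0], [-0.96, 0.28, 0.004], [-0.004, 0.001, -1.0]]
force: [-0.4, -0.4, -0.1]
width: 0.999
finger_force: 0.0
```

```bash
python3 - <<'E'
from h import *
s=snapshot("scene");t=snapshot("top");cv2.imwrite("pics/s2.png",s);cv2.imwrite("pics/t2.png",t)
cv2.imwrite("pics/g3.png",np.hstack([cv2.resize(t[140:250,260:350],None,fx=4,fy=4,interpolation=2),cv2.resize(s[170:280,230:320],None,fx=4,fy=4,interpolation=2)]))
E
```

```text
(no output)
```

View pics/g3.png

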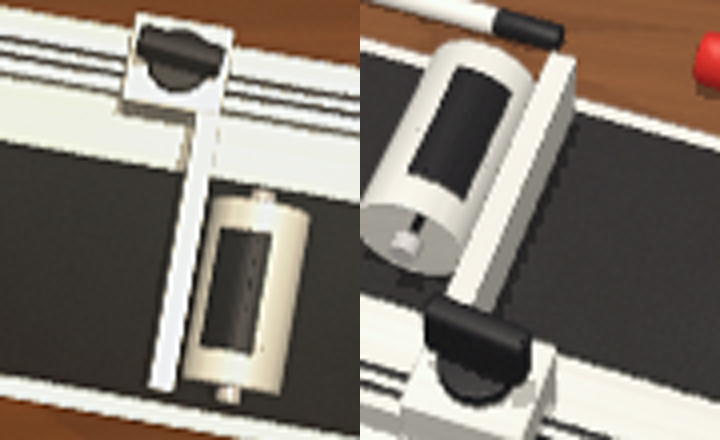

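The pad is now nearly up, leaning slightly to +y, with the stop at or close to the roller. I'll measure the remaining angle by casting the pad's pixels onto the cylinder.

```bash
cat > pad.py <<'E'
from h import *
def padangle(n,im,box,yc):
    x0,y0,x1,y1=box; g=im[y0:y1,x0:x1].max(2)
    cnt,lab,st,ce=cv2.connectedComponentsWithStats((g<100).astype(np.uint8))
    inner=[i for i in range(1,cnt) if st[i,0]>0 and st[i,1]>0 and st[i,0]+st[i,2]<x1-x0 and st[i,1]+st[i,3]<y1-y0]
    i=max(inner,key=lambda i:st[i,4]); v,u=np.nonzero(lab==i)
    A=[]
    for U,V in zip(u+x0,v+y0):
        a,b=bed(ray(n,U,V,0.1)),bed(ray(n,U,V,0)); p=a[1:]-[yc,.041]; d=(b-a)[1:]
        k=np.roots([d@d,2*p@d,p@p-.025**2])
        if abs(k.imag).max()>0: continue
        q=p+d*k.real.min(); A.append(np.degrees(np.arctan2(q[0],q[1])))
    A=np.array(A); print(n,st[i],"pad angle to +y: mean",A.mean().round(1),"edges",np.percentile(A,[3,97]).round(1),"n",len(A))
E
python3 - <<'E'
from pad import *
t=cv2.imread("pics/t2.png");s=cv2.imread("pics/s2.png")
e=[bed(ray("top",*p,.041)) for p in((326.2,188),(317.2,238.7))]; print(e); yc=(e[0][1]+e[1][1])/2
for y in(yc-.003,yc,yc+.003): padangle("top",t,(306,184,336,240),y); padangle("scene",s,(238,182,268,222),y)
for p in ((261,247/4*0+222),): pass
for c in((213,115),(175,388)): print("stop face",bed(ray("top",260+c[0]/4,140+c[1]/4,.062)))
print(rayx("scene",230+405/4-90,170+240/4,.019),rayx("scene",230+55/4,170+215/4,.015))
E
```

```text
[array([ 0.0214281 , -0.03602318,  0.041     ]), array([-0.08142441, -0.0353001 ,  0.041     ])]
top [  4  13  18  31 385] pad angle to +y: mean 28.6 edges [-0.4 64.1] n 385Traceback (most recent call last):
  File "<stdin>", line 4, in <module>
  File "pad.py", line 6, in padangle
    i=max(inner,key=lambda i:st[i,4]); v,u=np.nonzero(lab==i)
ValueError: max() iterable argument is empty
```

```bash
python3 - <<'E'
from pad import *
t=cv2.imread("pics/t2.png");s=cv2.imread("pics/s2.png")
for y in(-.039,-.0357,-.033): padangle("top",t,(306,184,336,240),y); padangle("scene",s,(239,183,272,222),y)
for c in((213,115),(175,388)): print("stop face",bed(ray("top",260+c[0]/4,140+c[1]/4,.062)))
a=rayx("scene",230+45/4,170+242/4,.021);b=rayx("scene",230+57/4,170+217/4,.015);print(a,b)
E
```

```text
top [  4  13  18  31 385] pad angle to +y: mean 29.6 edges [ 0.3 65.7] n 385
scene [  3   4  26  33 451] pad angle to +y: mean 29.6 edges [ 0.6 61.2] n 451Traceback (most recent call last):
  File "<stdin>", line 3, in <module>
  File "pad.py", line 9, in padangle
    a,b=bed(ray(n,U,V,0.1)),bed(ray(n,U,V,0)); p=a[1:]-[yc,.041]; d=(b-a)[1:]
                                ~~~^^^^^^^^^
  File "h.py", line 4, in ray
    m=camera_model(cam);R=np.array(m["R"]);t=np.array(m["t"])
ValueError: time passes only in moves, steps and waits
```

```bash
sed -i 's/^from station import arm, snapshot, camera_model/from station import arm, snapshot, camera_model as _cm\nimport functools\ncamera_model=functools.cache(_cm)/' h.py; python3 - <<'E'
from pad import *
t=cv2.imread("pics/t2.png");s=cv2.imread("pics/s2.png")
for y in(-.0375,-.0357,-.034): padangle("top",t,(306,184,336,240),y); padangle("scene",s,(239,183,272,222),y)
for c in((213,115),(175,388)): print("stop face",bed(ray("top",260+c[0]/4,140+c[1]/4,.062)))
a=rayx("scene",230+45/4,170+242/4,.021);b=rayx("scene",230+57/4,170+217/4,.015);print(a,b)
E
```

```text
top [  4  13  18  31 385] pad angle to +y: mean 25.4 edges [-3.1 58.9] n 385
scene [  3   4  26  33 451] pad angle to +y: mean 26.0 edges [-2.9 56.5] n 451
top [  4  13  18  31 385] pad angle to +y: mean 20.7 edges [-7.3 52.1] n 385
scene [  3   4  26  33 451] pad angle to +y: mean 21.7 edges [-7.1 51.3] n 451
top [  4  13  18  31 385] pad angle to +y: mean 16.4 edges [-11.3  46.4] n 385
scene [  3   4  26  33 451] pad angle to +y: mean 17.7 edges [-11.3  46.8] n 451
stop face [ 0.05132065 -0.0032982   0.062     ]
stop face [-0.08340736 -0.00783679  0.062     ]
[ 0.021      -0.03199284  0.04829846] [ 0.015      -0.02850641  0.06013004]
```

Emit:
{"name": "servo_tool", "arguments": {
  "deltas": [
    [-8,-40,0,0,0,0],
    [-8,-40,0,0,0,0],
    [-8,-40,0,0,0,0],
    [-8,-40,0,0,0,0],
    [-8,-40,0,0,0,0],
    [0,0,0,0,0,0],
    [0,0,-40,0,0,0],
    [0,0,-40,0,0,0]
  ]
}}

```text
time_s: 7.82
position: [0.583, -0.0504, 0.1438]
tool_rot: [[-0.292, -0.956, 0.01], [-0.956, 0.292, -0.003], [-0.0, -0.01, -1.0]]
force: [0.2, -0.0, 0.1]
width: 0.999
finger_force: 0.0
```

Emit:
{"name": "servo_tool", "arguments": {
  "deltas": [
    [0,0,-40,0,0,0],
    [0,0,-20,0,0,0],
    [0,0,0,0,0,0],
    [0,0,0,0,0,0]
  ]
}}

```text
time_s: 8.15
position: [0.5787, -0.0476, 0.079]
tool_rot: [[-0.289, -0.957, -0.003], [-0.957, 0.289, 0.0], [0.001, 0.003, -1.0]]
force: [0.7, -0.6, 0.5]
width: 0.991
finger_force: 0.0
```

Emit:
{"name": "servo_tool", "arguments": {
  "deltas": [
    [0,0,0,0,0,0],
    [0,0,0,0,0,0],
    [0,0,0,0,0,0],
    [0,0,0,0,0,0],
    [0,0,0,0,0,0],
    [0,0,0,0,0,0],
    [0,0,0,0,0,0],
    [0,0,0,0,0,0]
  ],
  "gripper": -1
}}

```text
time_s: 8.82
position: [0.5805, -0.0467, 0.0813]
tool_rot: [[-0.287, -0.958, 0.001], [-0.958, 0.287, -0.0], [-0.0, -0.001, -1.0]]
force: [-2.0, 0.5, 5.5]
width: 0.121
finger_force: 60.0
```

Emit:
{"name": "servo_tool", "arguments": {
  "deltas": [
    [-0.4,-2,0,0,0,0],
    [-0.4,-2,0,0,0,0],
    [-0.4,-2,0,0,0,0],
    [-0.4,-2,0,0,0,0],
    [-0.4,-2,0,0,0,0],
    [-0.2,-1,0,0,0,0],
    [-0.1,-0.5,0,0,0,0],
    [0,0,0,0,0,0]
  ]
}}

```text
time_s: 9.48
position: [0.5784, -0.0579, 0.0813]
tool_rot: [[-0.287, -0.958, 0.001], [-0.958, 0.287, 0.001], [-0.001, -0.001, -1.0]]
force: [-1.1, 2.7, 6.6]
width: 0.132
finger_force: 60.1
```

Emit:
{"name": "servo_tool", "arguments": {
  "deltas": [
    [0,0,0,0,0,0],
    [0,0,0,0,0,0],
    [0,0,0,0,0,0],
    [0,0,0,0,0,0],
    [0,0,20,0,0,0],
    [0,0,40,0,0,0],
    [0,0,40,0,0,0],
    [0,0,40,0,0,0]
  ],
  "gripper": 1
}}

```text
time_s: 10.15
position: [0.5773, -0.0581, 0.2207]
tool_rot: [[-0.287, -0.958, -0.002], [-0.958, 0.287, 0.0], [0.0, 0.002, -1.0]]
force: [0.9, -0.1, 0.5]
width: 0.999
finger_force: 0.0
```

Emit:
{"name": "servo_tool", "arguments": {
  "deltas": [
    [8,40,0,0,0,0],
    [8,40,0,0,0,0],
    [8,40,0,0,0,0],
    [8,40,0,0,0,0],
    [8,40,0,0,0,0],
    [0,0,0,0,0,0]
  ]
}}

```text
time_s: 10.65
position: [0.6182, 0.1492, 0.2189]
tool_rot: [[-0.28, -0.96, -0.001], [-0.96, 0.28, 0.004], [-0.004, 0.002, -1.0]]
force: [-0.1, -0.9, -0.5]
width: 0.999
finger_force: 0.0
```

```bash
python3 - <<'E'
from h import *
s=snapshot("scene");t=snapshot("top");cv2.imwrite("pics/s3.png",s);cv2.imwrite("pics/t3.png",t)
cv2.imwrite("pics/g4.png",np.hstack([cv2.resize(t[140:250,260:350],None,fx=4,fy=4,interpolation=2),cv2.resize(s[170:280,230:320],None,fx=4,fy=4,interpolation=2)]))
E
```

```text
(no output)
```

View pics/g4.png

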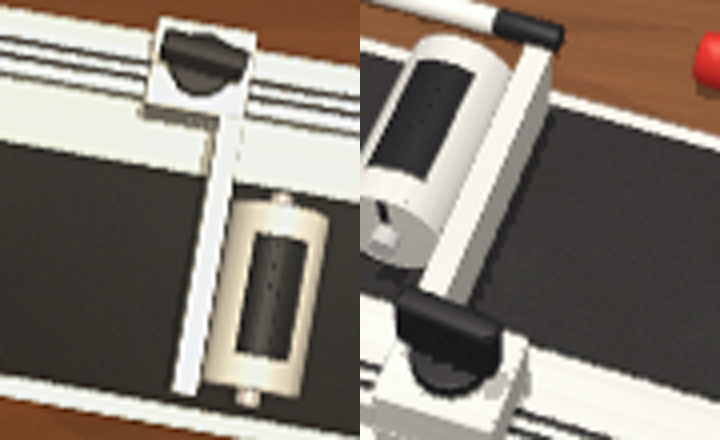

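The pad is nearly up, centred at (272,297) in the top crop, and the stop is beside the roller.

```bash
python3 - <<'E'
from pad import *
t=cv2.imread("pics/t3.png");s=cv2.imread("pics/s3.png")
e=[bed(ray("top",*p,.041)) for p in((330.9,189.2),(322,240))]; print(e); yc=(e[0][1]+e[1][1])/2
for y in(yc-.0015,yc,yc+.0015): padangle("top",t,(312,184,341,240),y); padangle("scene",s,(229,182,265,217),y)
for n,im in(("t2",cv2.imread("pics/t2.png")),("t3",t)):
    g=im[:,:,1].astype(int); print(n,[g[r,300:345].tolist() for r in(212,)])
E
```

```text
[array([ 0.02068443, -0.0456753 ,  0.041     ]), array([-0.08227663, -0.04505935,  0.041     ])]
top [  7  14  18  32 397] pad angle to +y: mean 4.4 edges [-24.1  33.1] n 397
scene [  3   3  26  30 419] pad angle to +y: mean 6.1 edges [-22.4  32.8] n 419
top [  7  14  18  32 397] pad angle to +y: mean 0.8 edges [-28.2  29.3] n 397
scene [  3   3  26  30 419] pad angle to +y: mean 2.6 edges [-26.8  29.4] n 419
top [  7  14  18  32 397] pad angle to +y: mean -2.9 edges [-32.4  25.5] n 397
scene [  3   3  26  30 419] pad angle to +y: mean -1.1 edges [-31.6  26. ] n 419
t2 [[48, 139, 250, 242, 240, 241, 245, 188, 36, 117, 157, 180, 66, 42, 46, 46, 48, 48, 54, 62, 67, 83, 70, 82, 62, 105, 250, 233, 225, 220, 210, 203, 190, 175, 96, 48, 55, 55, 55, 54, 56, 55, 55, 53, 57]]
t3 [[52, 54, 53, 52, 52, 43, 56, 160, 249, 242, 241, 242, 244, 185, 125, 158, 182, 190, 203, 215, 228, 74, 43, 54, 62, 71, 87, 70, 82, 60, 62, 53, 50, 46, 61, 183, 215, 190, 172, 73, 52, 57, 55, 55, 59]]
```

The pad is about 2° off, leaning to +y. I'll regrip, nudge the stop 1.5 mm so it touches, and tighten.

Emit:
{"name": "servo_tool", "arguments": {
  "deltas": [
    [-8,-40,0,0,0,0],
    [-8,-40,0,0,0,0],
    [-8,-40,0,0,0,0],
    [-8,-40,0,0,0,0],
    [-8,-40,0,0,0,0],
    [0,0,0,0,0,0],
    [0,0,-40,0,0,0],
    [0,0,-40,0,0,0]
  ]
}}

```text
time_s: 11.42
position: [0.5804, -0.0619, 0.1436]
tool_rot: [[-0.292, -0.956, 0.009], [-0.956, 0.292, -0.003], [-0.0, -0.01, -1.0]]
force: [0.5, 0.6, -0.7]
width: 0.998
finger_force: 0.0
```

Emit:
{"name": "servo_tool", "arguments": {
  "deltas": [
    [0,0,-40,0,0,0],
    [0,0,-20,0,0,0],
    [0,0,0,0,0,0],
    [0,0,0,0,0,0]
  ]
}}

```text
time_s: 11.75
position: [0.5763, -0.059, 0.079]
tool_rot: [[-0.289, -0.957, -0.004], [-0.957, 0.289, 0.0], [0.001, 0.004, -1.0]]
force: [-0.2, -0.7, -0.0]
width: 1.001
finger_force: 0.0
```

Emit:
{"name": "servo_tool", "arguments": {
  "deltas": [
    [0,0,0,0,0,0],
    [0,0,0,0,0,0],
    [0,0,0,0,0,0],
    [0,0,0,0,0,0],
    [0,0,0,0,0,0],
    [0,0,0,0,0,0],
    [0,0,0,0,0,0],
    [0,0,0,0,0,0]
  ],
  "gripper": -1
}}

```text
time_s: 12.42
position: [0.5783, -0.0582, 0.0813]
tool_rot: [[-0.287, -0.958, 0.001], [-0.958, 0.287, -0.0], [-0.0, -0.001, -1.0]]
force: [-1.7, 0.3, 4.8]
width: 0.128
finger_force: 60.1
```

Emit:
{"name": "servo_tool", "arguments": {
  "deltas": [
    [-0.1,-0.5,0,0,0,0],
    [-0.1,-0.5,0,0,0,0],
    [-0.1,-0.5,0,0,0,0],
    [0,0,0,0,0,0],
    [0,0,0,0,0,0]
  ]
}}

```text
time_s: 12.83
position: [0.5782, -0.0592, 0.0814]
tool_rot: [[-0.287, -0.958, 0.001], [-0.958, 0.287, 0.001], [-0.001, -0.001, -1.0]]
force: [-2.9, 2.1, 5.1]
width: 0.13
finger_force: 60.2
```

Emit:
{"name": "servo_tool", "arguments": {
  "deltas": [
    [0,0,0,0,0,-5],
    [0,0,0,0,0,-5],
    [0,0,0,0,0,-5],
    [0,0,0,0,0,-5],
    [0,0,0,0,0,-5],
    [0,0,0,0,0,-5],
    [0,0,0,0,0,-5],
    [0,0,0,0,0,0]
  ]
}}

```text
time_s: 13.5
position: [0.5781, -0.0593, 0.0813]
tool_rot: [[-0.786, -0.618, 0.001], [-0.618, 0.786, 0.001], [-0.001, -0.0, -1.0]]
force: [-1.5, 2.3, 6.1]
width: 0.127
finger_force: 60.2
```

Emit:
{"name": "servo_tool", "arguments": {
  "deltas": [
    [0,0,0,0,0,-5],
    [0,0,0,0,0,-5],
    [0,0,0,0,0,-5],
    [0,0,0,0,0,-5],
    [0,0,0,0,0,-5],
    [0,0,0,0,0,-5],
    [0,0,0,0,0,-5],
    [0,0,0,0,0,0]
  ]
}}

```text
time_s: 14.17
position: [0.5782, -0.0593, 0.0814]
tool_rot: [[-0.998, -0.055, 0.001], [-0.055, 0.998, 0.001], [-0.001, 0.0, -1.0]]
force: [-2.3, 1.6, 5.7]
width: 0.129
finger_force: 60.2
```

Emit:
{"name": "servo_tool", "arguments": {
  "deltas": [
    [0,0,0,0,0,-2],
    [0,0,0,0,0,0],
    [0,0,0,0,0,0],
    [0,0,0,0,0,0]
  ]
}}

```text
time_s: 14.5
position: [0.5781, -0.0593, 0.0814]
tool_rot: [[-1.0, -0.023, 0.001], [-0.023, 1.0, 0.001], [-0.001, 0.001, -1.0]]
force: [-3.2, 1.5, 6.2]
width: 0.127
finger_force: 60.2
```

Emit:
{"name": "servo_tool", "arguments": {
  "deltas": [
    [0,0,0,0,0,0],
    [0,0,0,0,0,0],
    [0,0,0,0,0,0],
    [0,0,0,0,0,0],
    [0,0,20,0,0,0],
    [0,0,40,0,0,0],
    [0,0,40,0,0,0],
    [0,0,40,0,0,0]
  ],
  "gripper": 1
}}

```text
time_s: 15.17
position: [0.577, -0.0596, 0.2207]
tool_rot: [[-1.0, -0.023, -0.002], [-0.023, 1.0, 0.0], [0.002, 0.0, -1.0]]
force: [0.4, -0.4, 0.1]
width: 0.999
finger_force: 0.0
```

Emit:
{"name": "servo_tool", "arguments": {
  "deltas": [
    [8,40,0,0,0,0],
    [8,40,0,0,0,0],
    [8,40,0,0,0,0],
    [8,40,0,0,0,0],
    [8,40,0,0,0,0],
    [0,0,0,0,0,0]
  ]
}}

```text
time_s: 15.67
position: [0.6179, 0.1477, 0.2189]
tool_rot: [[-1.0, -0.031, -0.001], [-0.031, 1.0, 0.004], [0.001, 0.004, -1.0]]
force: [-1.1, 0.4, 0.0]
width: 1.001
finger_force: 0.0
```

```bash
python3 - <<'E'
from h import *
s=snapshot("scene");t=snapshot("top");cv2.imwrite("pics/s4.png",s);cv2.imwrite("pics/t4.png",t)
cv2.imwrite("pics/g5.png",np.hstack([cv2.resize(t[140:250,260:350],None,fx=4,fy=4,interpolation=2),cv2.resize(s[170:280,230:320],None,fx=4,fy=4,interpolation=2)]))
from pad import padangle
for y in (-.047,-.0455): padangle("top",t,(313,184,342,240),y); padangle("scene",s,(229,182,264,217),y)
E
```

```text
top [  6  14  18  32 397] pad angle to +y: mean 4.7 edges [-23.8  33.5] n 397
scene [  3   3  26  30 411] pad angle to +y: mean 6.8 edges [-21.1  33. ] n 411
top [  6  14  18  32 397] pad angle to +y: mean 1.1 edges [-27.8  29.6] n 397
scene [  3   3  26  30 411] pad angle to +y: mean 3.3 edges [-25.4  29.6] n 411
```

View pics/g5.png

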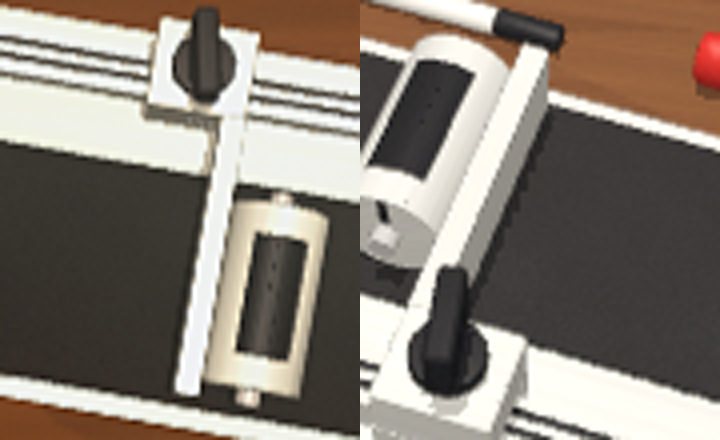

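The knob is turned about 1.36 rad and the pad is within about 3°. One more check, on the gap between stop and roller.

```bash
python3 - <<'E'
from h import *
t=cv2.imread("pics/t4.png");s=cv2.imread("pics/s4.png")
# top view, rows across the roller: subpixel edges; stop face top edge z=.062, roller right silhouette
m=camera_model("top");c=-np.array(m["R"]).T@np.array(m["t"]);cb=bed(c);print("cam bed",cb)
for r in(205,212,219):
    g=t[r,:,1].astype(float)
    for lo,hi,th,l in((309,319,190,"stop"),(334,345,115,"rollR")):
        k=[i for i in range(lo,hi) if g[i]>=th>g[i+1]]
        if k:
            i=k[-1] if l=="rollR" else k[0]; u=i+(g[i]-th)/(g[i]-g[i+1])
            if l=="stop": print(r,l,u,bed(ray("top",u,r,.062))[1])
            else: # tangent circle: distance from axis (z=.041) to ray = R
                a,b=bed(ray("top",u,r,.041)),bed(ray("top",u,r,.1)); d=(b-a)[1:]; d/=np.linalg.norm(d)
                print(r,l,u,"axis y",a[1]+.025/abs(d[1]))
    print(g[306:345].astype(int).tolist())
# scene: near/far top edges of the stop at z=.062, mid-length
for r in(205,215,225): print(r,s[r,240:290,1].tolist())
E
```

```text
cam bed [-0.10650678  0.02027863  0.87162433]
205 stop 314.4409448818898 -0.01765304740417802
205 rollR 339.90277777777777 axis y -0.043406840091213234
[54, 44, 85, 236, 246, 242, 241, 243, 246, 119, 147, 174, 187, 201, 210, 225, 163, 40, 54, 60, 72, 84, 78, 83, 74, 62, 54, 54, 48, 60, 163, 224, 200, 180, 108, 52, 57, 58, 58]
212 stop 313.40287769784175 -0.01797481164089587
212 rollR 338.6818181818182 axis y -0.0432927137313633
[40, 97, 255, 244, 241, 241, 243, 246, 107, 157, 181, 191, 204, 216, 228, 74, 44, 55, 60, 73, 85, 70, 82, 68, 60, 52, 49, 45, 62, 184, 217, 191, 175, 87, 51, 56, 56, 56, 57]
219 stop 312.41911764705884 -0.018398922271678518
219 rollR 337.462962962963 axis y -0.04318307736437414
[106, 253, 243, 241, 242, 243, 247, 111, 166, 188, 196, 207, 223, 234, 62, 45, 53, 62, 72, 89, 88, 81, 58, 60, 50, 48, 44, 66, 200, 208, 184, 165, 57, 52, 55, 56, 54, 55, 55]
205 [49, 52, 53, 56, 56, 56, 56, 51, 49, 46, 74, 218, 240, 235, 231, 230, 222, 220, 213, 206, 241, 252, 252, 252, 252, 251, 254, 189, 143, 143, 143, 141, 139, 65, 41, 40, 59, 57, 58, 60, 58, 59, 59, 58, 58, 59, 57, 57, 58, 57]
215 [252, 254, 254, 249, 244, 183, 218, 240, 236, 230, 230, 222, 218, 214, 205, 204, 254, 251, 251, 252, 251, 251, 248, 136, 143, 142, 143, 141, 136, 40, 40, 41, 56, 59, 58, 58, 57, 58, 58, 58, 59, 59, 58, 59, 57, 58, 60, 60, 60, 59]
225 [165, 166, 166, 167, 168, 170, 218, 215, 214, 206, 198, 235, 250, 251, 252, 252, 250, 250, 238, 142, 143, 143, 141, 140, 114, 42, 41, 42, 58, 58, 59, 60, 60, 58, 57, 59, 59, 60, 58, 60, 59, 57, 57, 60, 60, 61, 58, 60, 57, 59]
```

The roller axis measures 25.3–27 mm from the stop face, under the 29.5 mm limit, so I'm handing it in.

```bash
python3 -c "
from station import arm
print(arm.finish_job())"
```

```text
the job is handed in; nothing more can be done
None
```

I handed the job in (no verdict came back): I rolled the roller by pushing it with the stop, and by my measurements the pad is within about 5° of straight up, the stop face is within about 2 mm of the roller, and the knob is turned clockwise to about 1.36 rad.

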